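Push the unneeded spares drawers shut, leave the battery drawer open

ROBOT

A 7-joint arm with a two-finger parallel gripper is mounted at the origin on a cart in front of the work surface, level with it; the furniture and walls round the work are solid. World frame = base frame: x ahead of the robot, y to its left, z up, the work surface at z = 0. Lengths are in m, angles in rad, forces in N, time in s.
With the tool pointing down it reaches from about 0.425 to 0.925 m from the base axis. Payload 6.8 kg.
Tool frame: the origin (TCP) lies midway between the tips of the shut fingers; the grasp point (between the pads) lies 19 mm behind it; z points along the fingers, y is the line along which they close (so a half turn about z gives the same grasp; the last joint's range is limited). The gripper opens to 85 mm and grips with 20 to 120 N. Pads are 22 mm wide; open, the fingers measure 114 mm over their backs; the gripper's body (76 mm by 85 mm) begins 54 mm behind the grasp point. The pads swing forward as they close: fully open they stand 13 mm farther back than shut.
Start: joints at [-1.373, 0.477, 0.022, 1.555, -0.011, 1.109, -0.083], TCP at [0.203, 0.644, 0.231] pointing down, gripper open.
Joint ranges: [-2.96, 2.96], [-0.34, 2.1], [-1.41, 1.46], [0.24, 2.44], [-1.37, 4.51], [0.17, 1.92], [-2.96, 2.96]. Speed limits (rad/s): [2.39, 2.39, 3.14, 3.14, 3.14, 3.14, 3.14].

INTERFACE

Orientations are given as a rotation vector (axis times angle).
In Python, from bench import get_obs, grab_frame, camera_params, r gives the robot as it stands.
- The arm moves only by the shell command python3 -m jog 'ROWS' [FORCE]. ROWS is JSON, a list of rows, each an object of numbers: "rx", "ry", "rz": the turn, a rotation vector about the world's x, y, z scaled (see below); "x", "y", "z": the shift along the world's x, y, z scaled (see below); "jaw": the opening, from -1 (shut) to 1 (fully open). In form: [{"rx": .., "ry": .., "rz": .., "x": .., "y": .., "z": .., "jaw": ..}, ...]. A call has 1 to 8 rows; each row shifts and turns the commanded pose from where the row before left it; what a row does not reach is not made up. The controller multiplies each number of a shift by 60 mm and each number of a turn by 10 degrees. A row lasts 1/8 s, in which the tool goes at most 62.5 mm and 10.7 degrees, less where a joint would pass 70% of its speed; a pose out of reach is approached as far as the arm can. A call with a number of a shift or a turn outside -1 to 1 is refused whole. A call with a gripper value outside its range is refused whole. The fingers move at their own pace and stop on an object; FORCE is the grip in N (left out, the last holds). Time passes only in rows, so rows that do not move let the fingers close. It gives the time, the measured TCP pose, the force, the opening and the grip force at its end, in the units of the state.
- get_obs(): the state, without advancing time (a new reading comes with each control period).
- grab_frame(name): name is "scene" or "top" or "wrist"; returns the picture (420x560x3 uint8, red, green, blue); there is no depth.
- camera_params(name): a dict with "fx", "fy", "cx", "cy" (pixels), "R" (3x3) and "t" (3): a world point X has camera coordinates R X + t. Camera axes: x right, y down, z forward; pixel columns grow to the right and rows downward; lengths in m; the calibration is good to about 2 mm. A picture is of the moment at which its call begins: read the wrist's pose just before it. camera_params takes no time and is no camera call; for the wrist camera it gives the pose at the moment of the call.
- r.hand_in(): hands the job in; it is judged then, once.
The state is a dict: "clock": time; "joints": joint angles; "qvel": joint speeds; "tau": joint torques, N m; "tcp_pos": TCP position; "orientation": TCP orientation; "contact_force": force on the tool from outside, world axes, zero at the start; "moment": the same for the moment, N m; "grip_width": finger opening in m; "gripper_force": force on a finger pad.
Only numpy, scipy, OpenCV 4.12 (cv2) and the standard library are available. Lean on these libraries where they do the work, as an engineer would, in place of code of your own. Each camera call takes 0.05 s, during which the arm holds its last target. There are 200 camera calls.

TASK

All three drawers of the little spares unit stand open. Gently push the two drawers that do not hold the flat phone battery fully shut with the fingertips, and leave the drawer with the battery open just as it stands. Only push: pull nothing farther out, lift nothing from the drawers, and do not disturb the small black bottle beside the unit and the white jar on top of it.

Things in the scene. Friction and masses are not known exactly. Their poses are not given: they have to be found in the camera images.
- spares_unit: Low grey unit fixed to the bench on 20 mm feet, 120 deep, 204 wide, 74 mm high, with three drawers side by side. Origin: under its centre, at its feet. x points level from front to back (the way drawers shut), y to the left seen from the front, z up. Drawer centre lines: y = +65 mm (left), 0 (middle), -65 mm (right). Its top holds only the white jar.
- drawer_left (a joint): How far the left drawer (as seen from the front) stands open, in m: 0 is fully shut (a hard stop), growing as it comes out; starts at 0.038 to 0.066. Pushing it takes 1.5 to 2 N; it does not spring back and stays where it is left.
- drawer_left_face (a point): Centre of the outer face of the left drawer's upright front panel, 62 wide, 46 mm high; axes as the unit's. A pull lip (30 wide, 3 thick) stands 8.5 mm out, 16 mm below this point; the panel from here up is flat to push on. Shut, the face lies 65.5 mm in front of the unit's origin. Behind it is an open tray, 54 mm wide inside, its walls 17 mm lower than the panel.
- drawer_middle (a joint): How far the middle drawer (as seen from the front) stands open, in m: 0 is fully shut (a hard stop), growing as it comes out; starts at 0.038 to 0.066. Pushing it takes 1.5 to 2 N; it does not spring back and stays where it is left.
- drawer_middle_face (a point): Centre of the outer face of the middle drawer's upright front panel, 62 wide, 46 mm high; axes as the unit's. A pull lip (30 wide, 3 thick) stands 8.5 mm out, 16 mm below this point; the panel from here up is flat to push on. Shut, the face lies 65.5 mm in front of the unit's origin. Behind it is an open tray, 54 mm wide inside, its walls 17 mm lower than the panel.
- drawer_right (a joint): How far the right drawer (as seen from the front) stands open, in m: 0 is fully shut (a hard stop), growing as it comes out; starts at 0.038 to 0.066. Pushing it takes 1.5 to 2 N; it does not spring back and stays where it is left.
- drawer_right_face (a point): Centre of the outer face of the right drawer's upright front panel, 62 wide, 46 mm high; axes as the unit's. A pull lip (30 wide, 3 thick) stands 8.5 mm out, 16 mm below this point; the panel from here up is flat to push on. Shut, the face lies 65.5 mm in front of the unit's origin. Behind it is an open tray, 54 mm wide inside, its walls 17 mm lower than the panel.
- battery_mid (a point): Centre of a flat black phone battery, 42 wide, 66 long, 5 mm thick, its long side (its y axis) along the drawer. Lies loose in one of the three drawers (which one changes), partly under the unit's top.
- paste_jar_mid (a point): Centre of a small round screw-lid paste jar, 29 across, 20 mm high. Lies loose in one of the three drawers (which one changes), partly under the unit's top.
- matchbox_mid (a point): Centre of a little card matchbox, 22 wide, 53 long, 12 mm high. Lies loose in one of the three drawers (which one changes), partly under the unit's top.
- marker_bottle_mid (a point): Centre of a small black standing bottle, 24 across, 52 mm high, on the bench to the right of the open drawers (bystander).
- cream_jar_mid (a point): Centre of a shallow white jar, 33 across, 12 mm high, standing loose on the rear half of the unit's top (bystander).

How it is judged:
At the end, for the whole second after the job is handed in: The two drawers without the battery are shut to within 4 mm; the drawer with the battery is still open, within 10 mm of where it stood, and the battery within 15 mm; all three contents lie in their drawers; the bottle and the white jar on top are within 20 mm of where they were (((y of battery_mid in the frame of spares_unit between 0.0325 and 0.0975 m and value of joint drawer_left above 0.03 m and distance of drawer_left_face from where it was at the start of the episode below 0.01 m) or (not (y of battery_mid in the frame of spares_unit between 0.0325 and 0.0975 m) and value of joint drawer_left below 0.004 m)) and ((y of battery_mid in the frame of spares_unit between -0.0325 and 0.0325 m and value of joint drawer_middle above 0.03 m and distance of drawer_middle_face from where it was at the start of the episode below 0.01 m) or (not (y of battery_mid in the frame of spares_unit between -0.0325 and 0.0325 m) and value of joint drawer_middle below 0.004 m)) and ((y of battery_mid in the frame of spares_unit between -0.0975 and -0.0325 m and value of joint drawer_right above 0.03 m and distance of drawer_right_face from where it was at the start of the episode below 0.01 m) or (not (y of battery_mid in the frame of spares_unit between -0.0975 and -0.0325 m) and value of joint drawer_right below 0.004 m)) and height (world z) of battery_mid between 0.028 and 0.055 m and height (world z) of paste_jar_mid between 0.028 and 0.055 m and height (world z) of matchbox_mid between 0.028 and 0.055 m and distance of each of marker_bottle_mid, cream_jar_mid from where it was at the start of the episode below 0.02 m and distance of battery_mid from where it was at the start of the episode below 0.015 m); the robot touches nothing.
It fails at once if the drawer with the battery is moved by more than 10 mm ((y of battery_mid in the frame of spares_unit between 0.0325 and 0.0975 m and distance of drawer_left_face from where it was at the start of the episode above 0.01 m) or (y of battery_mid in the frame of spares_unit between -0.0325 and 0.0325 m and distance of drawer_middle_face from where it was at the start of the episode above 0.01 m) or (y of battery_mid in the frame of spares_unit between -0.0975 and -0.0325 m and distance of drawer_right_face from where it was at the start of the episode above 0.01 m)).
It fails at once if the battery, paste jar or matchbox is lifted out of its drawer's tray (height (world z) of any of battery_mid, paste_jar_mid, matchbox_mid above 0.055 m).
It fails at once if a drawer is pulled farther out (value of joint any of drawer_left, drawer_middle, drawer_right above 0.08 m).
It fails at once if a drawer is slammed (faster than 0.5 m/s) or the fingers press on the unit with more than 40 N (velocity of joint any of drawer_left, drawer_middle, drawer_right below -0.5 m/s or contact force between the fingers and spares_unit above 40 N).
It fails at once if the bottle or the white jar on top of the unit is moved by more than 20 mm (distance of any of marker_bottle_mid, cream_jar_mid from where it was at the start of the episode above 0.02 m).
It also fails if it takes over 40 s, if anything falls off the work surface, if the arm or the gripper's body presses on something with over 40 N, if the wrist force passes 120 N, or if a joint passes its speed limit or range.

## Working session

There is one attempt and no reset: what is moved stays moved. The work goes in short steps, Python scripts to look and compute and a shell command to move; the robot and the scene stay as the last step left them, time stands still between calls to the robot, and variables do not carry over. Pictures are saved under pics/ and viewed, at most 10 in all, crops included, and the job is handed in when it is done.

```bash
mkdir -p pics; python3 - <<'E'
from bench import get_obs, grab_frame, camera_params
import cv2,numpy as np
for n in ("top","scene"):
    f=grab_frame(n); cv2.imwrite(f"pics/{n}1.png",cv2.resize(f[:,:,::-1],(784,588),interpolation=cv2.INTER_CUBIC))
    p=camera_params(n); print(n,{k:np.round(v,4).tolist() for k,v in p.items()})
o=get_obs(); print(o['clock'],o['tcp_pos'],o['orientation'],o['grip_width'])
E
```

```text
top {'fx': 436.2081, 'fy': 436.2081, 'cx': 275.3451, 'cy': 211.1624, 'R': [[-0.0039, -0.9993, 0.0371], [-0.9858, -0.0024, -0.1679], [0.1679, -0.0372, -0.9851]], 't': [0.1791, 0.474, 0.8458]}
scene {'fx': 504.4602, 'fy': 504.4602, 'cx': 277.9358, 'cy': 211.7822, 'R': [[-0.4633, -0.8859, 0.0247], [-0.4376, 0.2045, -0.8756], [0.7706, -0.4165, -0.4824]], 't': [0.3904, 0.2404, 0.6147]}
0.1 [0.20305567 0.6431786  0.23041318] [-4.78455974e-01 -3.10479594e+00  2.59279240e-03] 0.08553149588474142
```

View pics/top1.png

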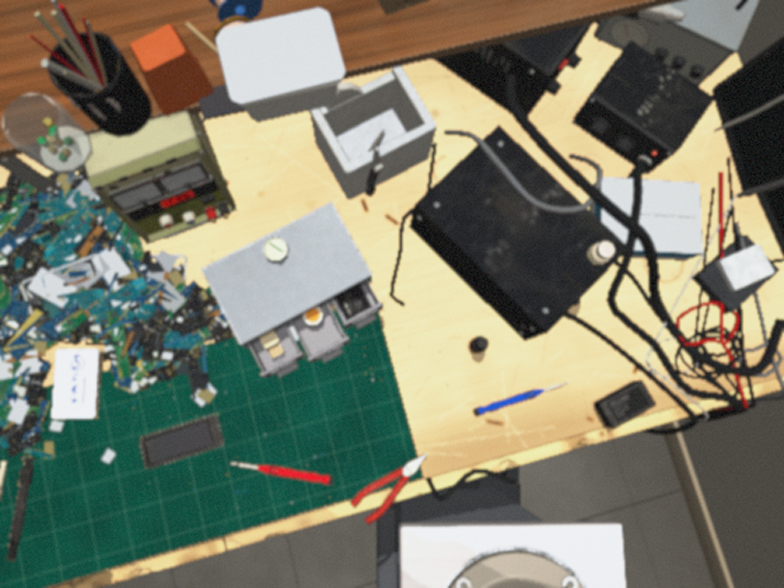

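View pics/scene1.png

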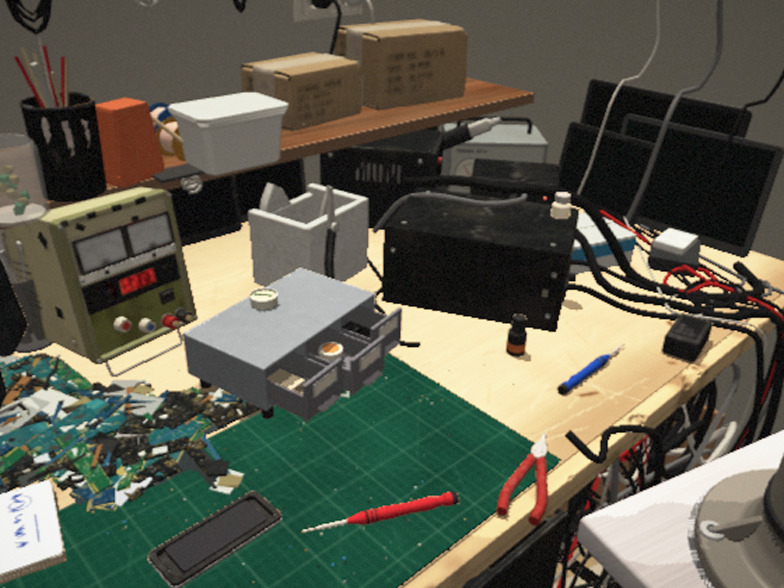

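The top view (784 px wide) shows the unit's top corners at about (203,270), (332,205), (371,280) and (243,345). The left drawer, around (275,350), holds the matchbox. The middle one, around (317,325), holds the orange/white jar. The right one, around (352,302), holds the black battery, so I'll push left and middle. The bottle is at (478,345). Next is a closer crop for the fit.

```bash
python3 - <<'E'
from bench import grab_frame
import cv2,numpy as np
f=np.mean([grab_frame("top").astype(float) for _ in range(4)],0).astype(np.uint8)
c=f[140:275,138:280,::-1]; cv2.imwrite("pics/crop1.png",cv2.resize(c,None,fx=4.4,fy=4.4,interpolation=cv2.INTER_CUBIC))
E
```

```text
(no output)
```

View pics/crop1.png

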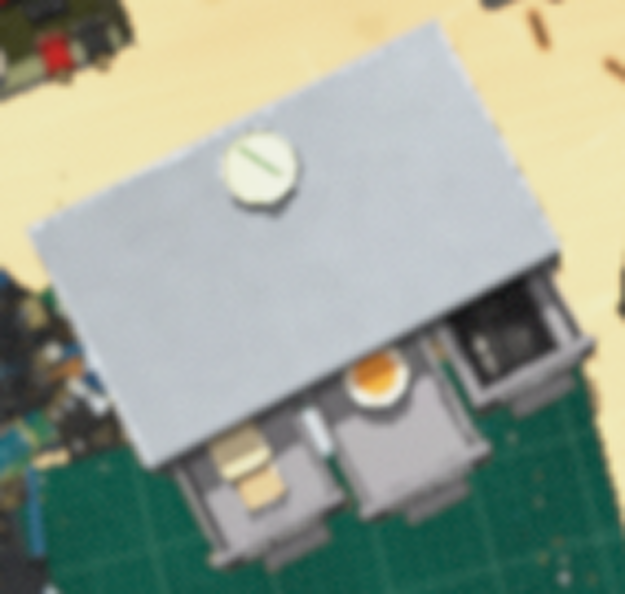

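The crop shows the top's corners at (32,230), (436,22), (556,252) and (150,467). Panel top front edges: left (215,565)–(345,497), middle (365,515)–(490,448), right (480,405)–(590,345). The battery is confirmed in the right drawer.

```bash
cat > h.py <<'E'
import numpy as np
from bench import get_obs,camera_params
from scipy.optimize import least_squares
from scipy.spatial.transform import Rotation as Ro
P=camera_params("top");R=np.array(P['R']);t=np.array(P['t'])
def proj(X):
    c=X@R.T+t; return np.c_[P['fx']*c[:,0]/c[:,2]+P['cx'],P['fy']*c[:,1]/c[:,2]+P['cy']]
def ray(u,z):
    d=R.T@np.array([(u[0]-P['cx'])/P['fx'],(u[1]-P['cy'])/P['fy'],1]);o=-R.T@t
    return o+d*(z-o[2])/d[2]
cr=lambda p:np.array(p,float)/4.4+[138,140]-0.4
loc=np.array([[.06,.102],[.06,-.102],[-.06,-.102],[-.06,.102]])
px=cr([[32,230],[436,22],[556,252],[150,467]])
def W(q,l,z): 
    c,s=np.cos(q[2]),np.sin(q[2]); l=np.atleast_2d(l)
    return np.c_[q[0]+c*l[:,0]-s*l[:,1],q[1]+s*l[:,0]+c*l[:,1],np.full(len(l),z)]
def fit(z): return least_squares(lambda q:(proj(W(q,loc,z))-px).ravel(),[.6,.2,.4])
E
python3 - <<'E'
from h import *
for z in (.074,.094):
    s=fit(z);q=s.x;print(z,q.round(4),np.degrees(q[2]),'rms px',np.sqrt(s.cost/4).round(2))
q=fit(.074).x
c,s_=np.cos(q[2]),np.sin(q[2]);Rt=np.array([[c,s_],[-s_,c]])
for n,e in dict(L=[[215,565],[345,497]],M=[[365,515],[490,448]],Rr=[[480,405],[590,345]],bottle=[[615,510]]).items():
    for u in cr(e): print(n,(Rt@(ray(u,.070)[:2]-q[:2])).round(4))
b=ray(np.array([478,345])/1.4,.05);print('bottle',b.round(3))
for y in(.065,0): 
  for x in(-.16,-.0655): print(y,x,W(q,[[x,y]],.05).round(4))
o=get_obs();print(Ro.from_rotvec(o['orientation']).as_matrix().round(3))
E
```

```text
0.074 [0.5009 0.3168 0.4951] 28.36495769587786 rms px 0.97
0.094 [0.4969 0.3142 0.4952] 28.37319850801293 rms px 1.98
L [-0.1097  0.0953]
L [-0.1102  0.033 ]
M [-0.1212  0.029 ]
M [-0.1212 -0.0321]
Rr [-0.1025 -0.0371]
Rr [-0.102  -0.0922]
bottle [-0.1709 -0.0672]
bottle [0.402 0.049 0.05 ]
0.065 -0.16 [[0.3292 0.298  0.05  ]]
0.065 -0.0655 [[0.4124 0.3429 0.05  ]]
0 -0.16 [[0.3601 0.2408 0.05  ]]
0 -0.0655 [[0.4433 0.2857 0.05  ]]
[[-0.954  0.301 -0.   ]
 [ 0.301  0.954 -0.001]
 [-0.    -0.001 -1.   ]]
```

Fit: unit at (0.501, 0.317), yaw 28.4°. The left drawer is open about 44 mm, the middle 56 mm and the right (battery) about 37 mm. I'm moving to a point in front of the left drawer with the jaws shut, and turning +45.9°.

```bash
python3 -m jog '[{"x":0.26,"y":-0.72,"rz":0.57,"z":-0.1,"jaw":-1},{"x":0.26,"y":-0.72,"rz":0.57,"z":-0.1,"jaw":-1},{"x":0.26,"y":-0.72,"rz":0.57,"z":-0.1,"jaw":-1},{"x":0.26,"y":-0.72,"rz":0.57,"z":-0.1,"jaw":-1},{"x":0.26,"y":-0.72,"rz":0.57,"z":-0.1,"jaw":-1},{"x":0.26,"y":-0.72,"rz":0.57,"z":-0.1,"jaw":-1},{"x":0.26,"y":-0.72,"rz":0.57,"z":-0.1,"jaw":-1},{"x":0.26,"y":-0.72,"rz":0.57,"z":-0.1,"jaw":-1}]' 30
cat >> h.py <<'E'
q=fit(.074).x
def st():
    o=get_obs();c,s=np.cos(q[2]),np.sin(q[2]);Rt=np.array([[c,s],[-s,c]])
    M=Ro.from_rotvec(o['orientation']).as_matrix()
    print('t',round(o['clock'],2),'tcp',o['tcp_pos'].round(4) if hasattr(o['tcp_pos'],'round') else o['tcp_pos'],'unit',(Rt@(np.array(o['tcp_pos'])[:2]-q[:2])).round(4),'yerr deg',round(float(np.degrees(np.arctan2(M[1,1],M[0,1])-q[2]-np.pi/2)),2),'tilt',M[:,2].round(3),'F',np.round(o['contact_force'],2),'w',round(o['grip_width'],4))
E
python3 - <<'E'
from h import *
st()
T=W(q,[[-.155,.065]],.05)[0];print(((T-np.array(get_obs()['tcp_pos']))/.06).round(3))
E
```

```text
t 0.3 tcp [0.2032 0.6435 0.231 ] unit [-0.1068  0.429 ] yerr deg -45.89 tilt [-0.    -0.001 -1.   ] F [-0.9  -0.42  0.02] w 0.0855
[ 2.174 -5.72  -3.016]validation failed for argument at $[0]...
```

```bash
python3 -m jog '[{"rx":0,"ry":0,"rz":0.57,"x":0.27,"y":-0.71,"z":-0.1,"jaw":-1},{"rx":0,"ry":0,"rz":0.57,"x":0.27,"y":-0.71,"z":-0.1,"jaw":-1},{"rx":0,"ry":0,"rz":0.57,"x":0.27,"y":-0.71,"z":-0.1,"jaw":-1},{"rx":0,"ry":0,"rz":0.57,"x":0.27,"y":-0.71,"z":-0.1,"jaw":-1},{"rx":0,"ry":0,"rz":0.57,"x":0.27,"y":-0.71,"z":-0.1,"jaw":-1},{"rx":0,"ry":0,"rz":0.57,"x":0.27,"y":-0.71,"z":-0.1,"jaw":-1},{"rx":0,"ry":0,"rz":0.57,"x":0.27,"y":-0.71,"z":-0.1,"jaw":-1},{"rx":0,"ry":0,"rz":0.57,"x":0.27,"y":-0.71,"z":-0.1,"jaw":-1}]' 30
python3 - <<'E'
from h import *
st()
T=W(q,[[-.155,.065]],.05)[0];print(((T-np.array(get_obs()['tcp_pos']))/.06).round(3))
E
```

```text
clock: 1.3
tcp_pos: [0.3333, 0.3015, 0.1834]
orientation: [-0.767, 3.046, 0.001]
contact_force: [1.2, -0.0, 0.6]
grip_width: -0.0002
gripper_force: 0.0
t 1.3 tcp [0.3333 0.3015 0.1834] unit [-0.1547  0.0662] yerr deg -0.1 tilt [ 0.001  0.001 -1.   ] F [ 1.19 -0.02  0.61] w -0.0002
[ 0.005 -0.02  -2.223]
```

```bash
python3 -m jog '[{"rx":0,"ry":0,"rz":0,"x":0,"y":0,"z":-0.7,"jaw":-1},{"rx":0,"ry":0,"rz":0,"x":0,"y":0,"z":-0.7,"jaw":-1},{"rx":0,"ry":0,"rz":0,"x":0,"y":0,"z":-0.5,"jaw":-1},{"rx":0,"ry":0,"rz":0,"x":0,"y":0,"z":-0.28,"jaw":-1},{"rx":0,"ry":0,"rz":0,"x":0,"y":0,"z":0,"jaw":-1}]'
python3 - <<'E'
from h import *
from bench import grab_frame
import cv2
st()
f=grab_frame("scene")[170:320,100:320,::-1];cv2.imwrite("pics/s2.png",cv2.resize(f,None,fx=3.5,fy=3.5,interpolation=cv2.INTER_CUBIC))
E
```

```text
clock: 1.92
tcp_pos: [0.3323, 0.3023, 0.0517]
orientation: [0.762, -3.046, 0.002]
contact_force: [0.4, 0.8, -0.8]
grip_width: -0.0001
gripper_force: 0.0
t 1.93 tcp [0.3323 0.3023 0.0517] unit [-0.1553  0.0674] yerr deg -0.28 tilt [-0.002 -0.002 -1.   ] F [ 0.38  0.82 -0.8 ] w -0.0001
```

View pics/s2.png

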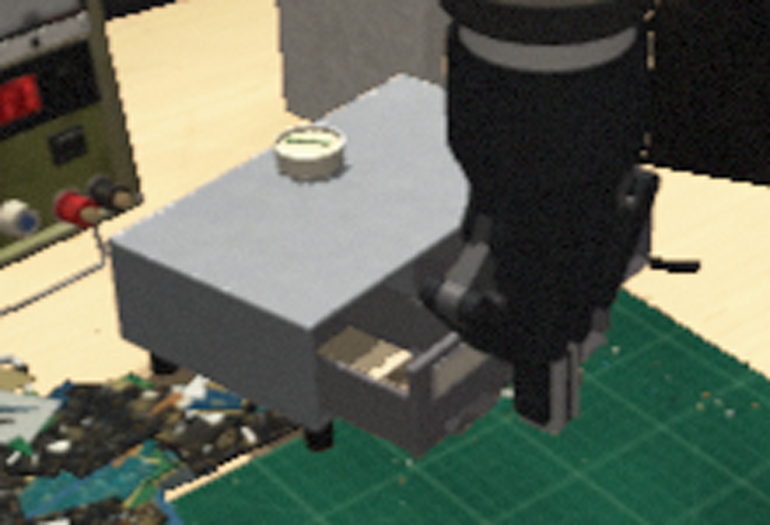

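The shut fingertips stand just in front of the left drawer's panel (tips near (545,425), panel around (450,385)) and above its lip. I'm pushing along the unit's x.

```bash
python3 -m jog '[{"rx":0,"ry":0,"rz":0,"x":0.18,"y":0.09,"z":0,"jaw":-1},{"rx":0,"ry":0,"rz":0,"x":0.18,"y":0.09,"z":0,"jaw":-1},{"rx":0,"ry":0,"rz":0,"x":0.18,"y":0.09,"z":0,"jaw":-1},{"rx":0,"ry":0,"rz":0,"x":0.18,"y":0.09,"z":0,"jaw":-1},{"rx":0,"ry":0,"rz":0,"x":0.18,"y":0.09,"z":0,"jaw":-1},{"rx":0,"ry":0,"rz":0,"x":0.09,"y":0.05,"z":0,"jaw":-1}]'
python3 -c "from h import *;st()"
```

```text
clock: 2.72
tcp_pos: [0.3929, 0.3332, 0.0524]
orientation: [0.762, -3.048, 0.0]
contact_force: [-2.9, -1.4, 1.9]
grip_width: 0.0003
gripper_force: 0.8
t 2.73 tcp [0.3929 0.3332 0.0524] unit [-0.0873  0.0658] yerr deg -0.3 tilt [-0. -0. -1.] F [-2.92 -1.45  1.87] w 0.0003
```

```bash
python3 -m jog '[{"rx":0,"ry":0,"rz":0,"x":0.05,"y":0.025,"z":0,"jaw":-1},{"rx":0,"ry":0,"rz":0,"x":0.05,"y":0.025,"z":0,"jaw":-1},{"rx":0,"ry":0,"rz":0,"x":0.03,"y":0.016,"z":0,"jaw":-1}]'
python3 -c "from h import *;st()"
python3 -m jog '[{"rx":0,"ry":0,"rz":0,"x":0.015,"y":0.008,"z":0,"jaw":-1},{"rx":0,"ry":0,"rz":0,"x":0.015,"y":0.008,"z":0,"jaw":-1}]'
python3 -c "from h import *;st()"
```

```text
clock: 3.1
tcp_pos: [0.3999, 0.3368, 0.0524]
orientation: [0.762, -3.047, 0.0]
contact_force: [-1.7, 0.1, -0.5]
grip_width: 0.0002
gripper_force: 0.8
t 3.1 tcp [0.3999 0.3368 0.0524] unit [-0.0794  0.0656] yerr deg -0.28 tilt [-0. -0. -1.] F [-1.65  0.06 -0.52] w 0.0002
clock: 3.35
tcp_pos: [0.4016, 0.3378, 0.0524]
orientation: [0.762, -3.047, 0.0]
contact_force: [-2.2, -0.9, -0.6]
grip_width: 0.0
gripper_force: 0.8
t 3.35 tcp [0.4016 0.3378 0.0524] unit [-0.0774  0.0656] yerr deg -0.28 tilt [-0. -0. -1.] F [-2.2  -0.92 -0.6 ] w 0.0
```

Still sliding (~2 N). I'm going on in 1–2 mm rows until the hard stop shows.

```bash
python3 -m jog '[{"rx":0,"ry":0,"rz":0,"x":0.02,"y":0.01,"z":0,"jaw":-1},{"rx":0,"ry":0,"rz":0,"x":0.015,"y":0.008,"z":0,"jaw":-1}]'
python3 -c "from h import *;st()"
```

```text
clock: 3.6
tcp_pos: [0.4036, 0.3387, 0.0525]
orientation: [0.762, -3.047, 0.001]
contact_force: [-3.8, -1.5, 2.5]
grip_width: -0.0002
gripper_force: 2.1
t 3.6 tcp [0.4036 0.3387 0.0525] unit [-0.0752  0.0656] yerr deg -0.28 tilt [-0.001 -0.001 -1.   ] F [-3.77 -1.47  2.53] w -0.0002
```

```bash
python3 -m jog '[{"rx":0,"ry":0,"rz":0,"x":0.015,"y":0.008,"z":0,"jaw":-1},{"rx":0,"ry":0,"rz":0,"x":0,"y":0,"z":0,"jaw":-1}]'
python3 -c "from h import *;st()"
```

```text
clock: 3.85
tcp_pos: [0.4036, 0.3387, 0.0524]
orientation: [0.762, -3.045, 0.002]
contact_force: [-4.9, -1.5, 3.1]
grip_width: 0.0003
gripper_force: 2.9
t 3.85 tcp [0.4036 0.3387 0.0524] unit [-0.0752  0.0655] yerr deg -0.27 tilt [-0.002 -0.002 -1.   ] F [-4.9  -1.54  3.14] w 0.0003
```

```bash
python3 -m jog '[{"rx":0,"ry":0,"rz":0,"x":0.03,"y":0.016,"z":0,"jaw":-1},{"rx":0,"ry":0,"rz":0,"x":0,"y":0,"z":0,"jaw":-1}]'
python3 -c "from h import *;st()
print(((W(q,[[-.168,.0]],.052)[0]-W(q,[[-.073,.0655]],.052)[0])/.06).round(3))"
```

```text
clock: 4.1
tcp_pos: [0.4037, 0.3387, 0.052]
orientation: [0.762, -3.042, 0.004]
contact_force: [-9.9, -3.4, 6.5]
grip_width: -0.0001
gripper_force: 5.4
t 4.1 tcp [0.4037 0.3387 0.052 ] unit [-0.0752  0.0654] yerr deg -0.25 tilt [-0.005 -0.004 -1.   ] F [-9.87 -3.43  6.46] w -0.0001
[-0.875 -1.713  0.   ]
```

Hard stop confirmed: the position stayed at -0.0752 while the force rose to 10 N. I'm backing straight off 83 mm, then going sideways 65 mm to the middle drawer.

```bash
python3 -m jog '[{"rx":0,"ry":0,"rz":0,"x":-0.2,"y":-0.11,"z":0,"jaw":-1},{"rx":0,"ry":0,"rz":0,"x":-0.34,"y":-0.18,"z":0,"jaw":-1},{"rx":0,"ry":0,"rz":0,"x":-0.34,"y":-0.18,"z":0,"jaw":-1},{"rx":0,"ry":0,"rz":0,"x":-0.36,"y":-0.2,"z":0,"jaw":-1},{"rx":0,"ry":0,"rz":0,"x":0,"y":0,"z":0,"jaw":-1},{"rx":0,"ry":0,"rz":0,"x":0.26,"y":-0.48,"z":0,"jaw":-1},{"rx":0,"ry":0,"rz":0,"x":0.26,"y":-0.48,"z":0,"jaw":-1},{"rx":0,"ry":0,"rz":0,"x":0,"y":0,"z":0,"jaw":-1}]'
python3 - <<'E'
from h import *
from bench import grab_frame
import cv2
st()
f=grab_frame("scene")[170:320,100:320,::-1];cv2.imwrite("pics/s3.png",cv2.resize(f,None,fx=3.5,fy=3.5,interpolation=cv2.INTER_CUBIC))
E
```

```text
clock: 5.1
tcp_pos: [0.3659, 0.2408, 0.0528]
orientation: [-0.754, 3.048, -0.001]
contact_force: [-1.1, 0.2, -0.5]
grip_width: -0.0001
gripper_force: 0.0
t 5.1 tcp [0.3659 0.2408 0.0528] unit [-0.1549 -0.0027] yerr deg -0.57 tilt [ 0.002  0.    -1.   ] F [-1.05  0.22 -0.55] w -0.0001
```

View pics/s3.png

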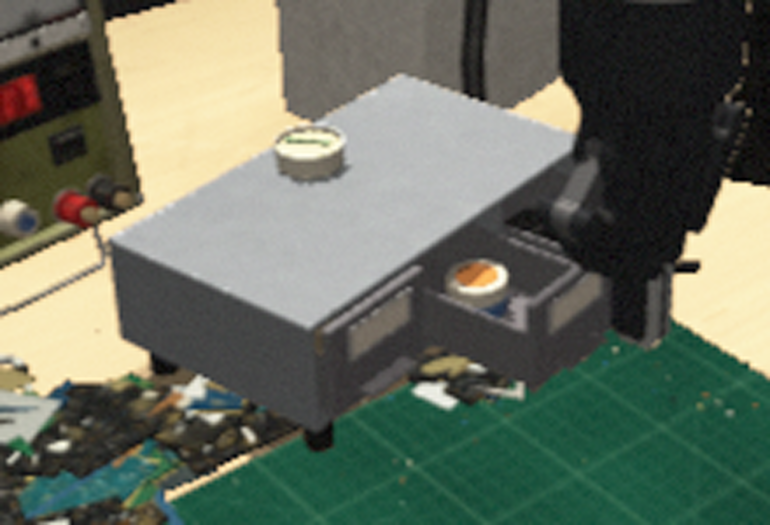

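The left drawer is flush at (370,320), and the fingertips stand in front of the middle drawer's panel near (635,335). I'm pushing the middle drawer.

```bash
python3 -m jog '[{"rx":0,"ry":0,"rz":0,"x":0.16,"y":0.13,"z":0,"jaw":-1},{"rx":0,"ry":0,"rz":0,"x":0.18,"y":0.1,"z":0,"jaw":-1},{"rx":0,"ry":0,"rz":0,"x":0.18,"y":0.1,"z":0,"jaw":-1},{"rx":0,"ry":0,"rz":0,"x":0.18,"y":0.1,"z":0,"jaw":-1},{"rx":0,"ry":0,"rz":0,"x":0.18,"y":0.1,"z":0,"jaw":-1},{"rx":0,"ry":0,"rz":0,"x":0.1,"y":0.05,"z":0,"jaw":-1},{"rx":0,"ry":0,"rz":0,"x":0.05,"y":0.025,"z":0,"jaw":-1}]'
python3 -c "from h import *;st()"
```

```text
clock: 6.02
tcp_pos: [0.4255, 0.2789, 0.0524]
orientation: [0.762, -3.048, 0.0]
contact_force: [-1.5, -0.0, 0.8]
grip_width: -0.0001
gripper_force: 0.8
t 6.03 tcp [0.4255 0.2789 0.0524] unit [-0.0843  0.0025] yerr deg -0.3 tilt [-0. -0. -1.] F [-1.51 -0.05  0.77] w -0.0001
```

```bash
python3 -m jog '[{"rx":0,"ry":0,"rz":0,"x":0.05,"y":0.025,"z":0,"jaw":-1},{"rx":0,"ry":0,"rz":0,"x":0.04,"y":0.02,"z":0,"jaw":-1},{"rx":0,"ry":0,"rz":0,"x":0.03,"y":0.015,"z":0,"jaw":-1},{"rx":0,"ry":0,"rz":0,"x":0.015,"y":0.008,"z":0,"jaw":-1}]'
python3 -c "from h import *;st()"
```

```text
clock: 6.52
tcp_pos: [0.4333, 0.2829, 0.0525]
orientation: [0.762, -3.048, 0.0]
contact_force: [-1.9, -0.5, 0.5]
grip_width: 0.0001
gripper_force: 0.8
t 6.53 tcp [0.4333 0.2829 0.0525] unit [-0.0756  0.0023] yerr deg -0.29 tilt [-0. -0. -1.] F [-1.94 -0.51  0.53] w 0.0001
```

```bash
python3 -m jog '[{"rx":0,"ry":0,"rz":0,"x":0.015,"y":0.008,"z":0,"jaw":-1},{"rx":0,"ry":0,"rz":0,"x":0.015,"y":0.008,"z":0,"jaw":-1},{"rx":0,"ry":0,"rz":0,"x":0,"y":0,"z":0,"jaw":-1}]'
python3 -c "from h import *;st()"
```

```text
clock: 6.9
tcp_pos: [0.434, 0.2832, 0.0524]
orientation: [0.762, -3.045, 0.001]
contact_force: [-6.1, -2.5, 3.7]
grip_width: 0.0001
gripper_force: 2.7
t 6.9 tcp [0.434  0.2832 0.0524] unit [-0.0748  0.0023] yerr deg -0.28 tilt [-0.002 -0.001 -1.   ] F [-6.11 -2.5   3.69] w 0.0001
```

The middle drawer is at its hard stop too (-0.0748, force rising to 6 N). I'm backing off straight, then rising clear and looking.

```bash
python3 -m jog '[{"rx":0,"ry":0,"rz":0,"x":0.03,"y":0.016,"z":0,"jaw":-1},{"rx":0,"ry":0,"rz":0,"x":-0.2,"y":-0.11,"z":0,"jaw":-1},{"rx":0,"ry":0,"rz":0,"x":-0.34,"y":-0.18,"z":0,"jaw":-1},{"rx":0,"ry":0,"rz":0,"x":-0.34,"y":-0.18,"z":0,"jaw":-1},{"rx":0,"ry":0,"rz":0,"x":-0.3,"y":-0.16,"z":0,"jaw":-1},{"rx":0,"ry":0,"rz":0,"x":-0.1,"y":0.3,"z":0.8,"jaw":-1},{"rx":0,"ry":0,"rz":0,"x":-0.1,"y":0.5,"z":0.8,"jaw":-1},{"rx":0,"ry":0,"rz":0,"x":-0.2,"y":0.8,"z":0.4,"jaw":-1}]'
python3 -m jog '[{"rx":0,"ry":0,"rz":0,"x":-0.2,"y":0.8,"z":0.2,"jaw":-1},{"rx":0,"ry":0,"rz":0,"x":-0.2,"y":0.8,"z":0,"jaw":-1},{"rx":0,"ry":0,"rz":0,"x":-0.2,"y":0.8,"z":0,"jaw":-1},{"rx":0,"ry":0,"rz":0,"x":0,"y":0,"z":0,"jaw":-1}]' | head -2
python3 - <<'E'
from h import *
from bench import grab_frame
import cv2
st()
f=grab_frame("top")[140:275,138:280,::-1];g=grab_frame("scene")[170:320,100:320,::-1]
cv2.imwrite("pics/end.png",np.hstack([cv2.resize(f,(400,420),interpolation=cv2.INTER_CUBIC),cv2.resize(g,(400,420),interpolation=cv2.INTER_CUBIC)]))
E
```

```text
clock: 7.9
tcp_pos: [0.3439, 0.3436, 0.1756]
orientation: [-0.755, 3.044, 0.004]
contact_force: [0.8, 0.3, -0.5]
grip_width: 0.0002
gripper_force: 0.0
clock: 8.4
tcp_pos: [0.304, 0.4912, 0.1847]
t 8.4 tcp [0.304  0.4912 0.1847] unit [-0.0904  0.247 ] yerr deg 0.02 tilt [ 0.     0.004 -1.   ] F [ 0.46 -1.45  0.02] w 0.0
```

View pics/end.png

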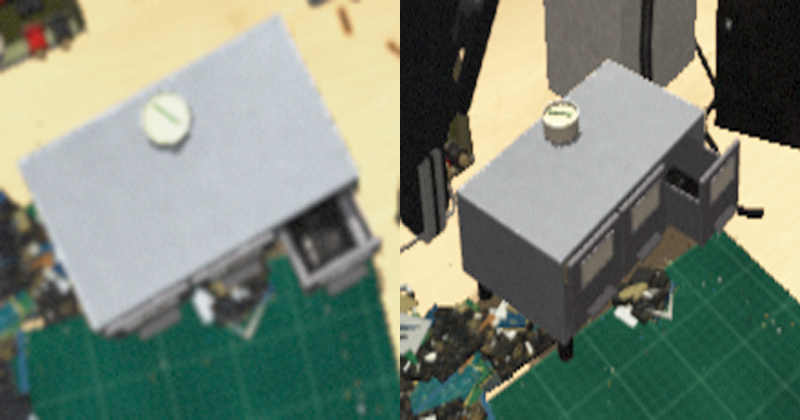

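The left and middle drawers are flush: lips at (160,320) and (235,275) in the top view, level with each other in the scene view. The right drawer with the battery is still open as before, at (330,245), and the jar on top hasn't moved, so I'm handing in.

```bash
python3 -c "
from bench import r
print(r.hand_in())"
```

```text
the job is handed in; nothing more can be done
None
```

I pushed the left (matchbox) and middle (paste jar) drawers to their hard stops and left the right drawer with the battery untouched and open; the job is handed in, but it returned no verdict.

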